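Let the bench press down on its release valve

TASK

The watch case in the hydraulic bench press is finished: crack the release valve open by its T-handle, only a fraction of a turn, so that the platen creeps down at less than 3 cm a second. When the platen is all the way down, nip the valve shut again until it is snug on its seat, without forcing it, let go, and leave everything else on the table where it is.

Things in the scene. Friction and masses are not known exactly. Their poses are not given: they have to be found in the camera images.
- press: small hydraulic bench press fixed on the table, front to the robot. Base plate 180 mm deep (x), 340 mm wide (y), top at 23 mm. At y +80 mm: cylinder 84 mm across and an open two-column frame 172 mm wide, 50 mm deep, 312 mm high with its hand wheel. At y -105 mm: the pump block with the release valve. Origin: centre of the base's underside; x to the rear, y to the left seen from the robot, z up
- block_top (a point): centre of the pump block's top face, 93 mm above the table. Block 140 mm deep (x) and 100 mm wide (y). The release valve's T-handle stands 35 mm in front of this point; 40 mm behind it and 12 mm to the right stands the pump piston, 36 mm wide, with a socket and lever rod at 134 mm height that rises to the rear, away from the valve
- t_handle: T-handle of the release valve, on the pump block: flat dark steel bar 80 mm long (its own y axis), 12 mm wide (x), 14 mm high, across the top of an upright 11 mm spindle. Origin: bar's centre, on the spindle's axis, 132 mm above the table. Starts along the press's y axis. Turns about z: anticlockwise from above opens (1.3 rad at most), clockwise closes. Stays where it is left
- gland_top (a point): top of the valve's brass gland nut (27 mm wide), 27 mm under the T-handle's centre, 105 mm above the table. Thread effort: up to 0.4 N m to open while the ram is up, 0.1 to 0.25 N m to close with the ram down, creeping up by 0.05. At the start the valve just holds on its soft seal. It cracks 0.15 to 0.6 rad anticlockwise of that; from there the ram's speed grows by 100 to 150 mm/s per rad
- seat: the valve's metal seat, hidden in the block under the T-handle, fixed; origin on the valve's axis at table height. It is met 0.05 to 0.4 rad clockwise of the T-handle's starting position; where can only be felt. From there the effort rises by about 0.1 N m for each 0.05 rad that the hand turns on. Snug: some 0.1 to 0.2 N m above the running effort just before. 0.3 N m above it damages the seat
- ram (a joint): height of the ram with its steel platen (84 x 100 x 14 mm), white nest and watch case above fully down, in m: 0 = platen resting on the cylinder (platen underside 97 mm above the table), starts raised 0.036 to 0.044; its velocity is negative when it sinks
- screwdriver: slim precision screwdriver, 110 mm long, lying in front of the press; origin at its middle
- loupe: black eyeglass loupe, 36 mm wide, 28 mm high, standing on the table in front of the press; origin under its middle
- tweezers: steel tweezers, 130 mm long, lying in front of the press; origin about its middle
- spare_nest: white plastic ring, 44 mm outside, 14 mm high, lying on the press's base plate between pump block and cylinder; origin under its middle
- movement_holder: round grey holder, 94 mm wide, 16 mm high, with a brass watch movement on it; origin under its middle
- dust_dome: small glass dust dome with a knob, 80 mm wide, 59 mm high; origin under its middle
- oil_pots: black block with three small steel oil pots, 90 x 34 x 24 mm; origin under its middle

How it is judged:
By the outcome, as a careful person would: the job done as asked, in the order asked, and still so for the second after the job is handed in, with the robot touching nothing.
It also fails if it takes over 72 s, if anything falls off the work surface, if the arm or the gripper's body presses on something with over 40 N, if the wrist force passes 120 N, or if a joint passes its speed limit or range.

ROBOT

A 6-joint arm with a two-finger parallel gripper is mounted at the origin on the work surface. World frame = base frame: x ahead of the robot, y to its left, z up, the work surface at z = 0. Lengths are in m, angles in rad, forces in N, time in s.
With the tool pointing down it reaches from about 0.325 to 0.925 m from the base axis. Payload 3.1 kg.
Tool frame: the origin (TCP) lies between the finger pads; the fingertips stand 22 mm ahead of it and the grasp point (between the pads) lies 3 mm ahead of it; z points along the fingers, y is the direction in which the jaws open and shut (so a half turn about z gives the same grasp; the last joint's range is limited). The gripper opens to 85 mm and grips with 20 to 120 N. Pads are 22 mm wide; open, the fingers measure 114 mm over their backs; the gripper's body (76 mm by 85 mm) begins 54 mm behind the grasp point. The pads swing forward as they close: fully open they stand 13 mm farther back than shut.
Start: joints at [-1.331, 0.217, 1.613, -0, 1.311, -0.112], TCP at [0.215, -0.587, 0.253] pointing down, gripper open.
Joint ranges: [-2.75, 2.75], [-0.78, 2.1], [0.31, 2.55], [-1.13, 4.27], [0.13, 2.63], [-2.58, 2.58]. Speed limits (rad/s): [2.79, 2.79, 3.14, 3.14, 3.14, 3.14].

INTERFACE

Orientations are given as a rotation vector (axis times angle).
In Python, from workcell import bot, cams gives the robot as it stands. The module is installed in compiled form; this text tells all that it offers.
- The arm moves only by the tool servo_tool, never from a script. Its arguments are lists of equal length, an entry for each row: "travel": the shift along the tool's x, y, z in cm, a list of three; "roll": the turn about the tool's z in rad. A call has 1 to 5 rows; each row is the pose to reach, as a shift and turn from the pose commanded when the call began, along the tool's axes at that moment; what a row does not reach only later rows make up. A row lasts 1/8 s, in which the tool goes at most 62.5 mm and 10.7 degrees, less where a joint would pass 70% of its speed; a pose out of reach is approached as far as the arm can. A call with a gripper value outside its range is refused whole. "gripper" is the opening, from 0 (shut) to 1 (fully open), set as the call begins (left out, the last holds). The fingers move at their own pace and stop on an object; "newtons" is the grip in N (left out, the last holds). Time passes only in rows, so rows that repeat a pose let the fingers close. It gives the time, the measured TCP pose, the force and the opening at its end, in the units of the state.
- bot.read_state(): the state, without advancing time (a new reading comes with each control period).
- cams.get_image(name): name is "scene" or "top" or "wrist"; returns the picture (480x640x3 uint8, red, green, blue); there is no depth.
- cams.camera_params(name): a dict with "K" (3x3 intrinsics, pixels), "k1" (the pictures are not rectified: a ray, as slopes to the right and down, at radius r is drawn at 1 + k1 r^2 times it, then the intrinsics apply), "rvec" (rotation vector, rad) and "tvec" (3), from world to camera coordinates, as OpenCV has them; the wrist camera has in their place "T_tool_cam" (4x4, takes a point from camera to tool coordinates, whose origin is the TCP and whose axes are the flange's). Camera axes: x right, y down, z forward; pixel columns grow to the right and rows downward; lengths in m; the calibration is good to about 2 mm. A picture is of the moment at which its call begins: read the wrist's pose just before it. camera_params takes no time and is no camera call.
- bot.hand_in(): hands the job in, once; it reports no verdict.
The state is a dict: "t": time; "joint_positions": joint angles; "joint_velocities": joint speeds; "effort": joint torques, N m; "tcp_pos": TCP position; "tool_rot": TCP orientation; "contact_force": force on the tool from outside, world axes, zero at the start; "wrist_torque": the same for the moment, N m; "grip_width": finger opening in m.
Only numpy, scipy, OpenCV 4.12 (cv2) and the standard library are available. Lean on these libraries where they do the work, as an engineer would, in place of code of your own. Each camera call takes 0.05 s, during which the arm holds its last target.

## Working session

There is one attempt and no reset: what is moved stays moved. The work goes in short steps, Python scripts to look and compute and a tool call to move; the robot and the scene stay as the last step left them, time stands still between calls to the robot, and variables do not carry over. Pictures are saved under pics/ and viewed, and the job is handed in when it is done.

Besides the shell and the picture viewer there is one more tool, called after ">>>" as name(argument=value, ...) on one line, values as JSON. servo_tool: Moves the arm, as the interface text tells. Its arguments: {"type":"object","properties":{"travel":{"type":"array","items":{"type":"array","items":{"type":"number"}}},"roll":{"type":"array","items":{"type":"number"}},"gripper":{"type":"number"},"newtons":{"type":"number"}},"required":["travel","roll"]}

```bash
mkdir -p pics; ls; python3 - <<'E'
from workcell import bot,cams
import cv2
s=bot.read_state();print(s)
for n in("scene","top","wrist"):
    cv2.imwrite(f"pics/{n}0.png",cams.get_image(n)[:,:,::-1]);print(n,cams.camera_params(n))
E
```

```text
pics
{'t': 0.0, 'joint_positions': array([-1.33119488e+00,  2.17783635e-01,  1.61497968e+00,  7.23812057e-06,
        1.31128270e+00, -1.12199190e-01]), 'joint_velocities': array([ 0.0011653 , -0.00082971,  0.00244112,  0.00126768,  0.00162586,
        0.00080035]), 'effort': array([-5.06058871e-05, -3.96851277e+01, -3.03854549e+01, -1.77102329e-04,
        9.61439480e-03,  7.46772372e-06]), 'tcp_pos': array([ 0.21520429, -0.58594787,  0.25192614]), 'tool_rot': array([-3.09070542e+00, -5.49330434e-01,  2.34175350e-04]), 'contact_force': array([0.31013878, 0.32808662, 0.32044944]), 'wrist_torque': array([ 0.00700671, -0.02585501,  0.01493072]), 'grip_width': 0.08530357579135225}
scene {'K': array([[610.66116963,   0.        , 319.65789505],
       [  0.        , 610.66116963, 240.05750889],
       [  0.        ,   0.        ,   1.        ]]), 'k1': -0.03692476847946091, 'rvec': array([ 0.15897742,  3.02984297, -0.75550516]), 'tvec': array([ 0.50784936, -0.0179033 ,  1.53332488])}
top {'K': array([[520.77803994,   0.        , 318.51092384],
       [  0.        , 520.77803994, 241.51416217],
       [  0.        ,   0.        ,   1.        ]]), 'k1': -0.14439920278873114, 'rvec': array([ 2.1652388 , -2.05464688,  0.21876936]), 'tvec': array([0.01214395, 0.52422625, 1.38874151])}
wrist {'K': array([[409.19308543,   0.        , 316.14883442],
       [  0.        , 409.19308543, 243.49831147],
       [  0.        ,   0.        ,   1.        ]]), 'k1': -0.008239245269904197, 'T_tool_cam': array([[ 7.18630969e-04, -9.53714541e-01, -3.00712583e-01,
         7.68379027e-02],
       [ 9.99999717e-01,  6.18455538e-04,  4.28318379e-04,
        -7.53494235e-04],
       [-2.22516105e-04, -3.00712805e-01,  9.53714716e-01,
        -1.19969866e-01],
       [ 0.00000000e+00,  0.00000000e+00,  0.00000000e+00,
         1.00000000e+00]])}
```

View pics/scene0.png

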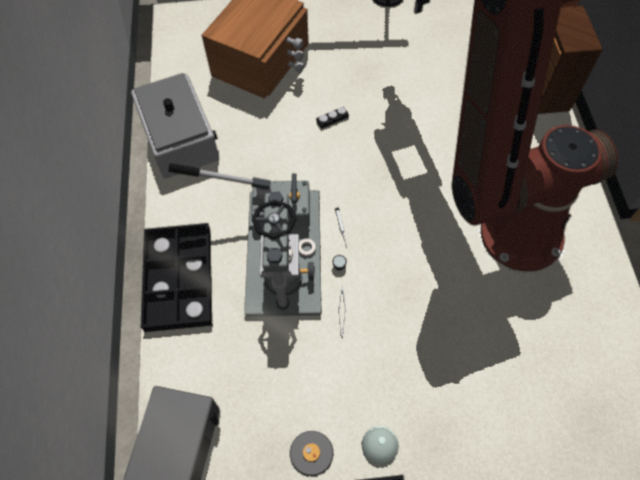

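View pics/top0.png

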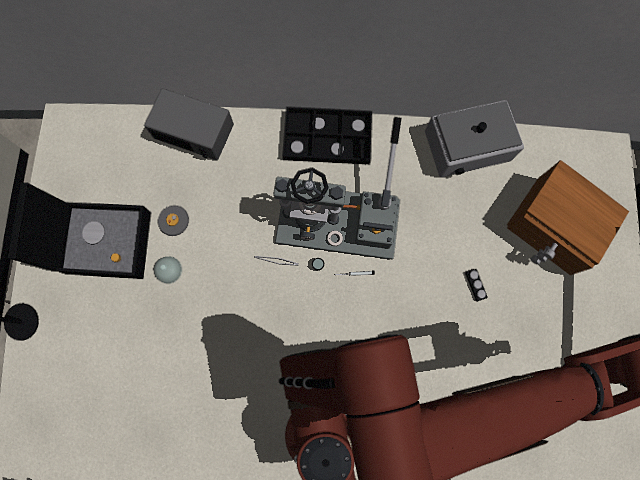

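View pics/wrist0.png

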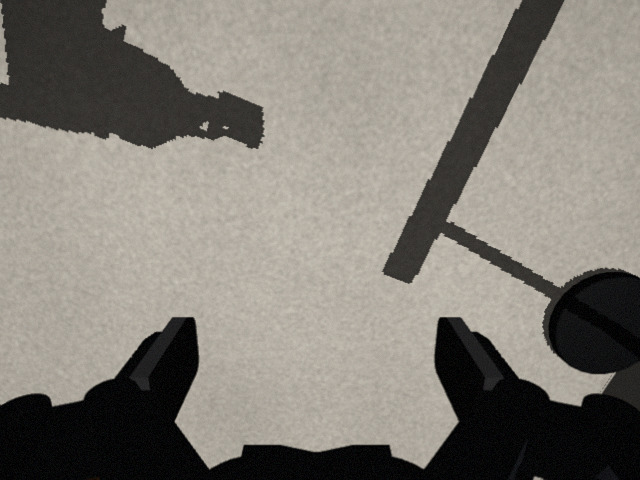

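```bash
python3 - <<'E'
import cv2
a=cv2.imread("pics/top0.png")[160:280,250:420];cv2.imwrite("pics/topc.png",cv2.resize(a,None,fx=4.6,fy=4.6,interpolation=cv2.INTER_CUBIC))
a=cv2.imread("pics/scene0.png")[165:325,235:335];cv2.imwrite("pics/scc.png",cv2.resize(a,None,fx=3.7,fy=3.7,interpolation=cv2.INTER_CUBIC))
E
```

```text
(no output)
```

View pics/topc.png

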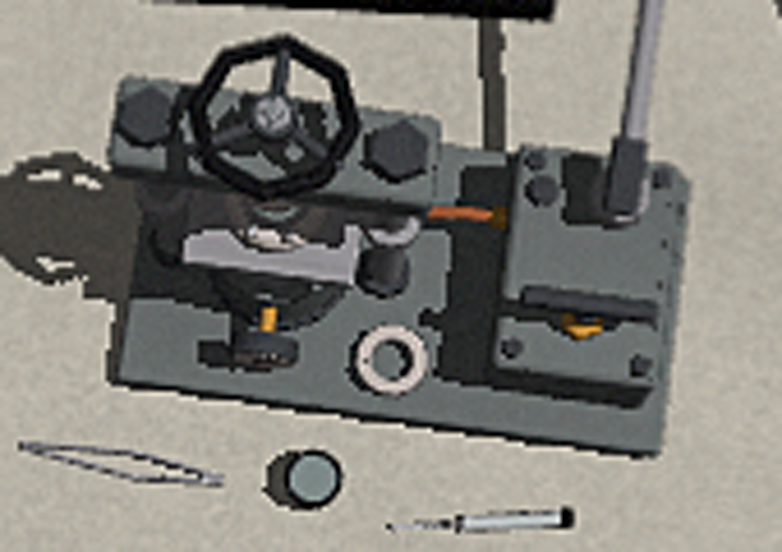

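View pics/scc.png

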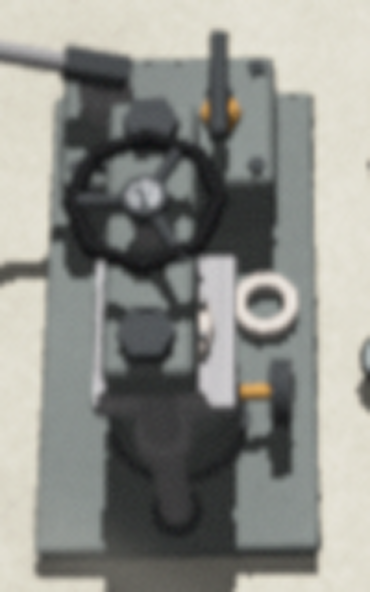

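```bash
cat > h.py <<'E'
from workcell import bot,cams
import numpy as np,cv2
from scipy.spatial.transform import Rotation as R
def cam(n,st=None):
    p=cams.camera_params(n)
    if 'rvec' in p:
        Rm=cv2.Rodrigues(p['rvec'])[0];t=p['tvec'];return p['K'],p['k1'],Rm.T,-Rm.T@t
    T=np.eye(4);T[:3,:3]=R.from_rotvec(st['tool_rot']).as_matrix();T[:3,3]=st['tcp_pos'];T=T@p['T_tool_cam']
    return p['K'],p['k1'],T[:3,:3],T[:3,3]
def ray(n,uv,st=None):
    K,k1,Rw,c=cam(n,st)
    x=cv2.undistortPoints(np.array([[uv]],float),K,np.array([k1,0,0,0.]))[0,0]
    return c,Rw@np.array([x[0],x[1],1])
def atz(n,uv,z,st=None):
    c,d=ray(n,uv,st);return c+d*(z-c[2])/d[2]
def proj(n,P,st=None):
    K,k1,Rw,c=cam(n,st);q=(np.atleast_2d(P)-c)@Rw
    return cv2.projectPoints(q,np.zeros(3),np.zeros(3),K,np.array([k1,0,0,0.]))[0][:,0]
E
python3 - <<'E'
from h import *
for z,l in((.139,[(523,297),(657,312),(590,303)]),(.02,[(110,382),(660,455)]),(.093,[(497,370),(642,392),(690,180),(520,148)])):
    for q in l: print(q,atz("top",(250+q[0]/4.6,160+q[1]/4.6),z).round(4))
for q in [(219,35),(220,170),(219,102)]: print(q,atz("scene",(235+q[0]/3.7,165+q[1]/3.7),.139).round(4))
s=bot.read_state()
print(R.from_rotvec(s['tool_rot']).as_matrix().round(3))
E
```

```text
(523, 297) [ 0.5568 -0.0773  0.139 ]
(657, 312) [ 0.5521 -0.1544  0.139 ]
(590, 303) [ 0.5554 -0.1158  0.139 ]
(110, 382) [0.5191 0.1661 0.02  ]
(660, 455) [ 0.4912 -0.1747  0.02  ]
(497, 370) [ 0.5234 -0.0672  0.093 ]
(642, 392) [ 0.5147 -0.1529  0.093 ]
(690, 180) [ 0.646 -0.179  0.093]
(520, 148) [ 0.6603 -0.0762  0.093 ]
(219, 35) [ 0.5555 -0.1436  0.139 ]
(220, 170) [ 0.5632 -0.0427  0.139 ]
(219, 102) [ 0.5597 -0.0927  0.139 ]
[[ 0.939  0.345 -0.   ]
 [ 0.345 -0.939  0.002]
 [ 0.    -0.002 -1.   ]]
```

```bash
cat >> h.py <<'E'
def want(p,yaw):
    # tool y axis along world angle yaw, pointing down
    s=bot.read_state();M=R.from_rotvec(s['tool_rot']).as_matrix()
    d=M.T@(np.array(p)-s['tcp_pos'])*100
    a=np.arctan2(M[1,1],M[0,1]); r=-(yaw-a) # roll about tool z (down)
    print('travel cm',d.round(2),'roll',round(float((r+np.pi)%(2*np.pi)-np.pi),3),'q6',s['joint_positions'][5].round(3))
E
python3 - <<'E'
from h import *
want([.555,-.116,.25],-.075)
yx=np.array([.9967,-.08,0]);yy=np.array([.08,.9967,0]);o=np.array([.5947,-.0115,0])
for n in("top","scene"):
    print(n,cam(n)[3].round(3))
    for x,y in((-.05,.08),(-.05,.12),(-.05,.04),(.0,.08)):
        print(x,y,[proj(n,o+x*yx+y*yy+[0,0,z])[0].round(1) for z in (.151,.131,.111)])
E
```

```text
travel cm [ 48.1  -32.42   0.3 ] roll -1.144 q6 -0.112
top [0.224 0.029 1.467]
-0.05 0.08 [array([306.7, 222.6]), array([306.8, 224.4]), array([307. , 226.2])]
-0.05 0.12 [array([291.5, 220.6]), array([291.8, 222.5]), array([292.2, 224.3])]
-0.05 0.04 [array([321.9, 224.5]), array([321.8, 226.4]), array([321.8, 228.1])]
0.0 0.08 [array([309.3, 204.2]), array([309.4, 206.3]), array([309.5, 208.3])]
scene [0.567 0.681 1.351]
-0.05 0.08 [array([303.9, 252.3]), array([304.2, 256.4]), array([304.5, 260.3])]
-0.05 0.12 [array([304.1, 268.8]), array([304.4, 272.7]), array([304.7, 276.4])]
-0.05 0.04 [array([303.7, 236.3]), array([304. , 240.5]), array([304.3, 244.6])]
0.0 0.08 [array([281.2, 252.9]), array([281.8, 256.9]), array([282.4, 260.9])]
```

>>> servo_tool(travel=[[4.8, -3.2, 0], [9.6, -6.5, 0], [14.4, -9.7, 0], [19.2, -13, 0.1], [24, -16.2, 0.2]], roll=[-0.11, -0.23, -0.34, -0.46, -0.57], gripper=0.6, newtons=60)

```text
t: 0.78
tcp_pos: [0.3856, -0.3502, 0.251]
tool_rot: [-2.811, -1.402, -0.0]
contact_force: [0.6, 0.5, 0.4]
grip_width: 0.0512
```

```bash
python3 - <<'E'
from h import *
want([.555,-.116,.25],-.075)
E
```

```text
travel cm [28.9  -0.56  0.11] roll -0.571 q6 -0.227
```

>>> servo_tool(travel=[[6, -0.1, 0], [12, -0.2, 0], [18, -0.3, 0], [24, -0.5, 0.1], [28.9, -0.6, 0.1]], roll=[-0.12, -0.24, -0.36, -0.47, -0.57])

```text
t: 1.4
tcp_pos: [0.5555, -0.1158, 0.2499]
tool_rot: [-2.302, -2.137, 0.0]
contact_force: [0.2, -1.3, -0.5]
grip_width: 0.0513
```

```bash
python3 - <<'E'
from h import *
s=bot.read_state();print(s['tcp_pos'],s['wrist_torque'],s['joint_positions'])
for n in("wrist","scene"): cv2.imwrite(f"pics/{n}1.png",cams.get_image(n)[:,:,::-1])
want([.555,-.116,.25],-.075)
E
```

```text
[ 0.55551314 -0.11582986  0.24994359] [-0.0708062  -0.01039606  0.031272  ] [-3.29285379e-01  9.84906661e-02  1.75446735e+00  1.02457390e-04
  1.28905628e+00 -2.54832323e-01]
travel cm [-0.21 -0.14 -0.  ] roll 0.002 q6 -0.255
```

View pics/wrist1.png

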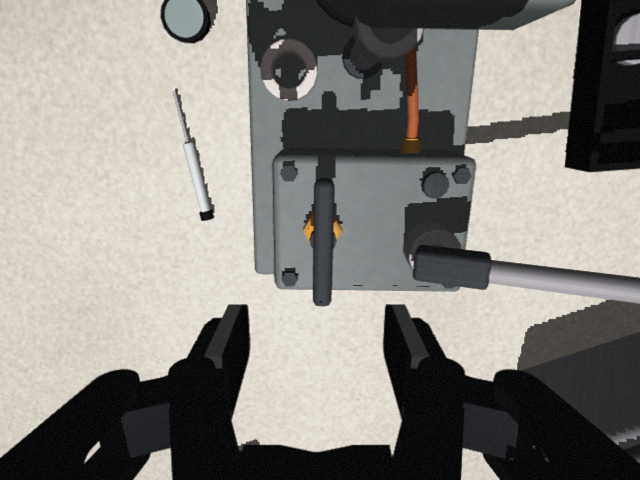

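View pics/scene1.png

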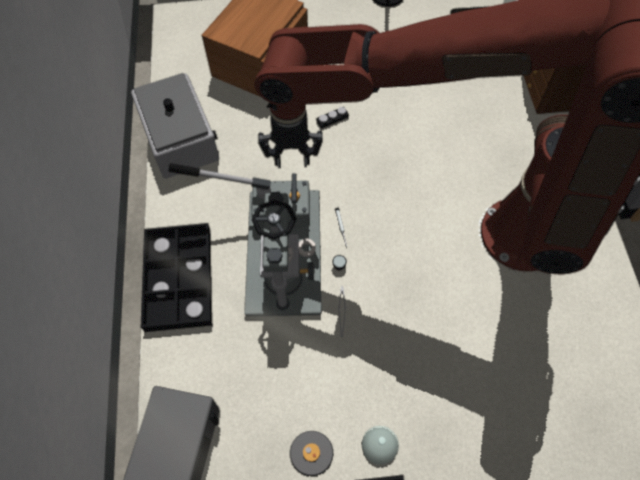

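```bash
python3 - <<'E'
from h import *
s=bot.read_state()
for q in [(324,180),(322,304)]: print(q,atz("wrist",q,.139,s).round(4))
for q in [(303,231),(342,230)]: print(q,atz("wrist",q,.105,s).round(4))
a=cv2.imread("pics/wrist1.png")[150:330,220:480];cv2.imwrite("pics/wc.png",cv2.resize(a,None,fx=3,fy=3,interpolation=cv2.INTER_CUBIC))
a=cv2.imread("pics/scene1.png")[165:325,235:335];cv2.imwrite("pics/scc1.png",cv2.resize(a,None,fx=3.7,fy=3.7,interpolation=cv2.INTER_CUBIC))
E
```

```text
(324, 180) [ 0.5639 -0.072   0.139 ]
(322, 304) [ 0.5575 -0.1487  0.139 ]
(303, 231) [ 0.5478 -0.1103  0.105 ]
(342, 230) [ 0.574  -0.1115  0.105 ]
```

View pics/wc.png

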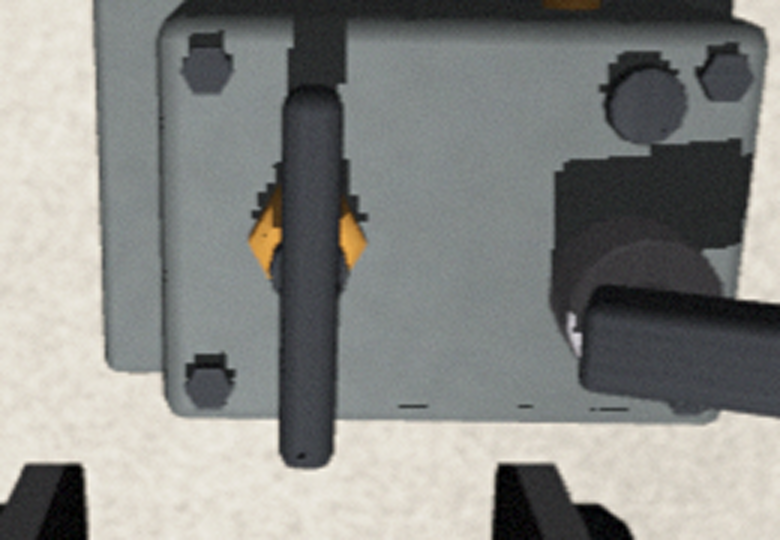

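View pics/scc1.png

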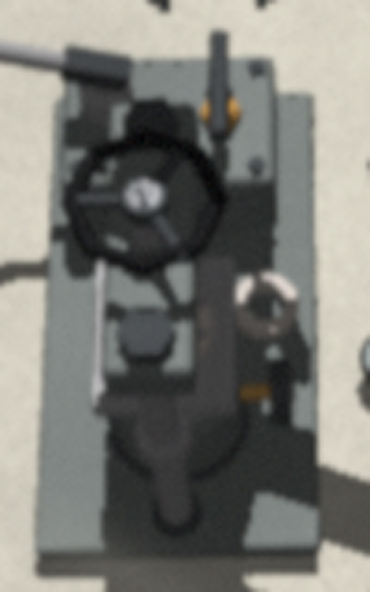

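```bash
python3 - <<'E'
from h import *
want([.5595,-.1125,.175],-.08)
E
```

```text
travel cm [0.16 0.27 7.5 ] roll 0.007 q6 -0.255
```

>>> servo_tool(travel=[[0.2, 0.3, 3], [0.2, 0.3, 6], [0.2, 0.3, 7.5], [0.2, 0.3, 7.5]], roll=[0.007, 0.007, 0.007, 0.007])

```text
t: 2.0
tcp_pos: [0.5566, -0.1165, 0.1738]
tool_rot: [-2.314, -2.121, 0.003]
contact_force: [-0.4, 0.3, 0.5]
grip_width: 0.0511
```

```bash
python3 - <<'E'
from h import *
s=bot.read_state();print(s['tcp_pos'],s['wrist_torque'],s['contact_force'])
cv2.imwrite(f"pics/wrist2.png",cams.get_image("wrist")[:,:,::-1])
want([.5595,-.1125,.175],-.08)
for P in ([0,0,.003],[0,0,-.022+.003+.019]): print(proj("wrist",s['tcp_pos']-np.array([0,0,.003]),s))
E
```

```text
[ 0.55659378 -0.11651883  0.17382959] [-0.00128445  0.05754935 -0.00742589] [-0.38053171  0.26043659  0.50117308]
travel cm [0.44 0.15 0.03] roll -0.007 q6 -0.243
[[316.72658831 350.87379182]]
[[316.72658831 350.87379182]]
```

View pics/wrist2.png

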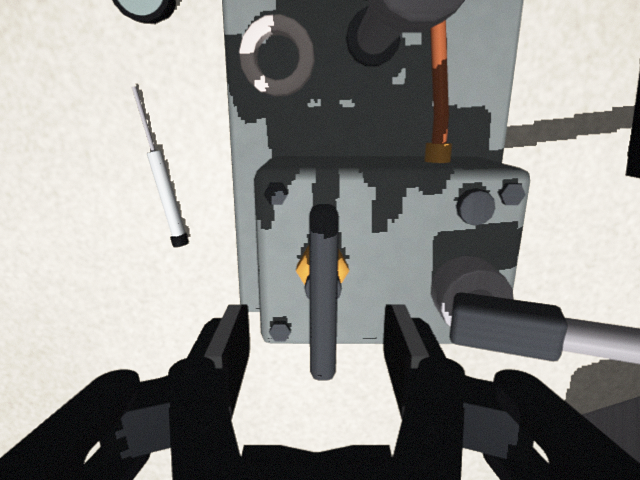

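```bash
python3 - <<'E'
from h import *
s=bot.read_state();print(s['tcp_pos'])
for q in [(324,204),(322,381)]: print(q,atz("wrist",q,.139,s).round(4))
for q in [(296,270),(350,270)]: print(q,atz("wrist",q,.105,s).round(4))
c=(atz("wrist",(324,204),.139,s)+atz("wrist",(322,381),.139,s))/2;c[2]=.15
want(c,-.08)
print(proj("wrist",s['tcp_pos']+[0,0,-.003],s))
E
```

```text
[ 0.55763861 -0.11676696  0.17525838]
(324, 204) [ 0.5643 -0.0729  0.139 ]
(322, 381) [ 0.5569 -0.1532  0.139 ]
(296, 270) [ 0.5477 -0.1122  0.105 ]
(350, 270) [ 0.5745 -0.1145  0.105 ]
travel cm [0.4  0.26 2.53] roll -0.007 q6 -0.243
[[316.70299656 350.86877566]]
```

>>> servo_tool(travel=[[0.4, 0.25, 0.5], [0.4, 0.25, 2], [0.4, 0.25, 3.5], [0.4, 0.25, 4], [0.4, 0.25, 4]], roll=[-0.007, -0.007, -0.007, -0.007, -0.007])

```text
t: 2.68
tcp_pos: [0.5601, -0.1123, 0.1342]
tool_rot: [-2.306, -2.131, 0.001]
contact_force: [-0.5, 0.0, 0.7]
grip_width: 0.0509
```

```bash
python3 - <<'E'
from h import *
s=bot.read_state();print(s['tcp_pos'],s['wrist_torque'],s['contact_force'])
cv2.imwrite(f"pics/wrist3.png",cams.get_image("wrist")[:,:,::-1])
a=cams.get_image("scene")[:,:,::-1];cv2.imwrite("pics/scene3.png",a)
a=a[165:325,235:335];cv2.imwrite("pics/scc3.png",cv2.resize(a,None,fx=3.7,fy=3.7,interpolation=cv2.INTER_CUBIC))
want([.5606,-.113,.135],-.08)
E
```

```text
[ 0.56010165 -0.112321    0.13423598] [ 0.0126281  -0.03792386  0.04732499] [-0.53419445  0.02446217  0.68198199]
travel cm [-0.04 -0.03  0.05] roll 0.001 q6 -0.242
```

View pics/wrist3.png

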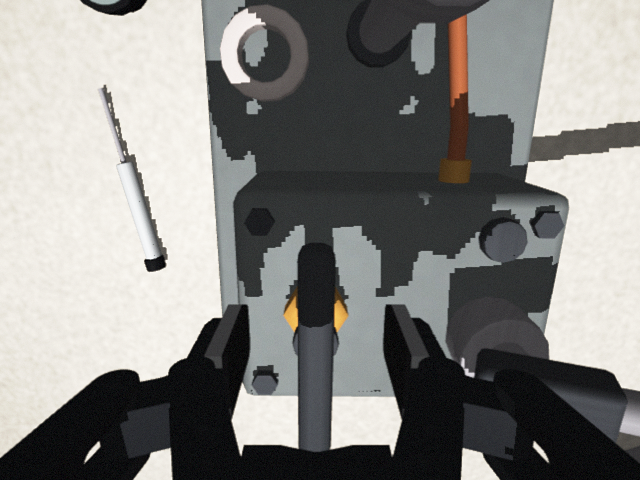

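View pics/scc3.png

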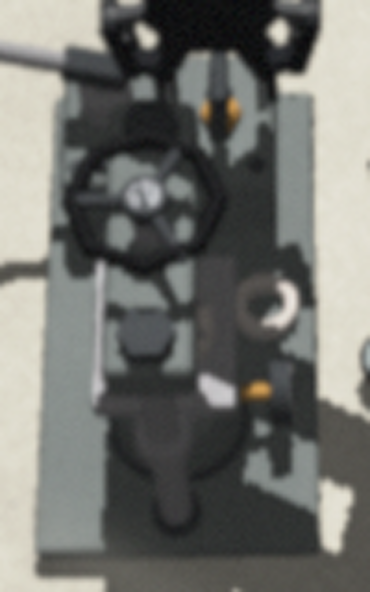

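>>> servo_tool(travel=[[0, 0, 0], [0, 0, 0], [0, 0, 0], [0, 0, 0], [0, 0, 0]], roll=[0, 0, 0, 0, 0], gripper=0, newtons=60)

```text
t: 3.4
tcp_pos: [0.5598, -0.1125, 0.1359]
tool_rot: [-2.307, -2.13, 0.003]
contact_force: [-3.9, 0.8, 5.4]
grip_width: 0.0109
```

```bash
cat >> h.py <<'E'
def look(tag,pic=True):
    out=[]
    for i in range(3):
        s=bot.read_state();M=R.from_rotvec(s['tool_rot']).as_matrix()
        out.append([s['effort'][5],s['wrist_torque'][2],np.arctan2(M[1,1],M[0,1]),s['joint_positions'][5],*s['contact_force']])
        im=cams.get_image("scene")[:,:,::-1]
        cv2.imwrite(f"pics/{tag}_{i}.png",im)
        if i==0:t0=s['t']
    print(t0,s['t'],'eff5',[round(o[0],3) for o in out],'tz',[round(o[1],3) for o in out],'yaw',[round(o[2],4) for o in out],'q6',[round(o[3],4) for o in out],'F',np.mean(out,0)[4:].round(1),'gw',round(s['grip_width'],4),s['tcp_pos'].round(4))
    c=im[225:290,240:320];cv2.imwrite(f"pics/{tag}_c.png",cv2.resize(c,None,fx=8,fy=8,interpolation=cv2.INTER_CUBIC))
E
python3 - <<'E'
from h import *
look("g0")
E
```

```text
3.4 3.5 eff5 [np.float64(-0.222), np.float64(-0.222), np.float64(-0.222)] tz [np.float64(-0.213), np.float64(-0.209), np.float64(-0.188)] yaw [np.float64(-0.0796), np.float64(-0.0796), np.float64(-0.0796)] q6 [np.float64(-0.2412), np.float64(-0.2412), np.float64(-0.2412)] F [-4.3 -0.   5.3] gw 0.0108 [ 0.5598 -0.1126  0.1359]
```

View pics/g0_c.png

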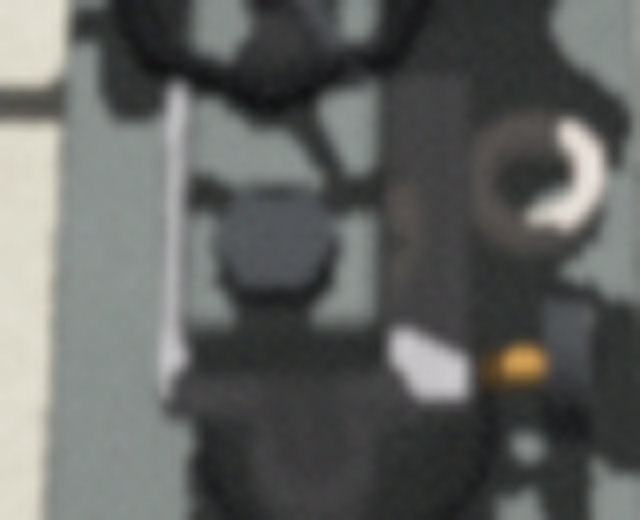

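>>> servo_tool(travel=[[0, 0, 0], [0, 0, 0], [0, 0, 0], [0, 0, 0]], roll=[-0.04, -0.08, -0.12, -0.12])

```text
t: 4.05
tcp_pos: [0.5595, -0.1126, 0.1359]
tool_rot: [-2.174, -2.264, 0.003]
contact_force: [-5.8, 1.1, 5.9]
grip_width: 0.0109
```

```bash
python3 - <<'E'
from h import *
look("g1")
E
```

```text
4.05 4.15 eff5 [np.float64(-0.228), np.float64(-0.193), np.float64(-0.189)] tz [np.float64(-0.217), np.float64(-0.188), np.float64(-0.219)] yaw [np.float64(0.0406), np.float64(0.0406), np.float64(0.0406)] q6 [np.float64(-0.3615), np.float64(-0.3613), np.float64(-0.3613)] F [-5.5  0.1  6.2] gw 0.0108 [ 0.5595 -0.1125  0.1359]
```

View pics/g1_c.png

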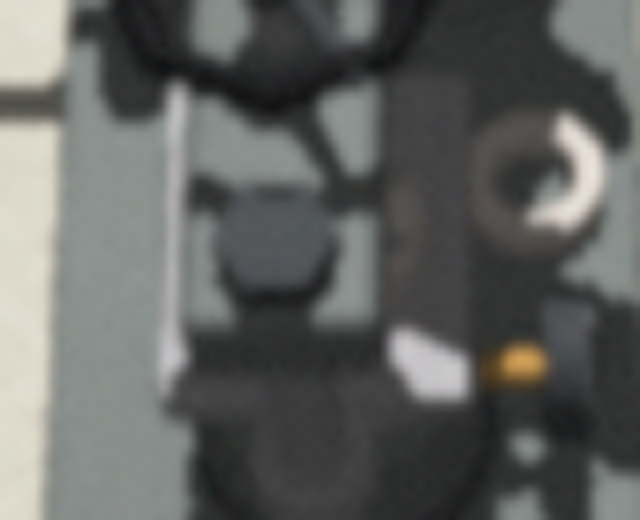

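```bash
cat >> h.py <<'E'
def edge(im):
    g=cv2.cvtColor(im,cv2.COLOR_BGR2GRAY).astype(float)
    r=[]
    for c0,c1 in((291,298),(260,263)):
        p=g[262:290,c0:c1].mean(1) if c0>280 else g[262:290,c0:c1].max(1)
        k=[i for i in range(len(p)-1) if p[i]>=115>p[i+1]]
        r.append(round(262+k[-1]+(p[k[-1]]-115)/(p[k[-1]]-p[k[-1]+1]),2) if k else None)
    return r
def edges(tag): print([edge(cv2.imread(f"pics/{tag}_{i}.png")) for i in range(3)])
E
python3 - <<'E'
from h import *
edges("g0");edges("g1")
E
```

```text
[[np.float64(274.5), np.float64(274.57)], [np.float64(274.49), np.float64(274.55)], [np.float64(274.49), np.float64(274.56)]]
[[np.float64(274.5), np.float64(274.52)], [np.float64(274.5), np.float64(274.52)], [np.float64(274.5), np.float64(274.55)]]
```

>>> servo_tool(travel=[[0, 0, 0], [0, 0, 0], [0, 0, 0]], roll=[-0.02, -0.04, -0.04])

```text
t: 4.58
tcp_pos: [0.5595, -0.1126, 0.1359]
tool_rot: [-2.129, -2.307, 0.003]
contact_force: [-6.0, 0.8, 5.7]
grip_width: 0.0105
```

```bash
python3 - <<'E'
from h import *
look("g2");edges("g2")
E
```

```text
4.575 4.675 eff5 [np.float64(-0.281), np.float64(-0.264), np.float64(-0.263)] tz [np.float64(-0.211), np.float64(-0.267), np.float64(-0.243)] yaw [np.float64(0.0803), np.float64(0.0803), np.float64(0.0802)] q6 [np.float64(-0.4011), np.float64(-0.4011), np.float64(-0.4011)] F [-5.6  0.4  5.9] gw 0.011 [ 0.5594 -0.1126  0.1359]
[[np.float64(274.49), np.float64(274.54)], [np.float64(274.5), np.float64(274.58)], [np.float64(274.5), np.float64(274.58)]]
```

>>> servo_tool(travel=[[0, 0, 0], [0, 0, 0], [0, 0, 0]], roll=[-0.03, -0.05, -0.05])

```text
t: 5.1
tcp_pos: [0.5593, -0.1126, 0.1359]
tool_rot: [-2.07, -2.359, 0.003]
contact_force: [-7.1, 0.3, 6.9]
grip_width: 0.0109
```

```bash
python3 - <<'E'
from h import *
look("g3");edges("g3")
cv2.imwrite(f"pics/wrist4.png",cams.get_image("wrist")[:,:,::-1])
E
```

```text
5.1 5.2 eff5 [np.float64(-0.283), np.float64(-0.265), np.float64(-0.264)] tz [np.float64(-0.293), np.float64(-0.265), np.float64(-0.277)] yaw [np.float64(0.1303), np.float64(0.1303), np.float64(0.1303)] q6 [np.float64(-0.4511), np.float64(-0.4511), np.float64(-0.4511)] F [-6.6  0.2  6.2] gw 0.011 [ 0.5594 -0.1126  0.1359]
[[np.float64(274.51), np.float64(274.52)], [np.float64(274.49), np.float64(274.58)], [np.float64(274.5), np.float64(274.59)]]
```

View pics/wrist4.png

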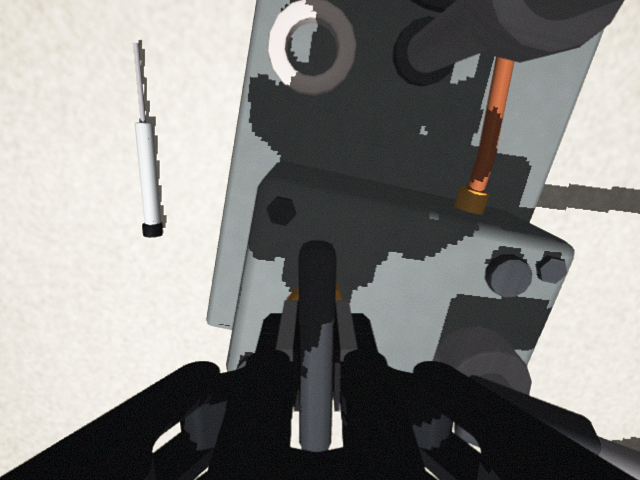

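The bar is still vertical in the wrist image (x≈317) while the press has rotated, so the handle follows the gripper. I'll keep opening.

>>> servo_tool(travel=[[0, 0, 0], [0, 0, 0], [0, 0, 0]], roll=[-0.03, -0.05, -0.05])

```text
t: 5.68
tcp_pos: [0.5592, -0.1126, 0.1359]
tool_rot: [-2.01, -2.41, 0.004]
contact_force: [-6.4, -0.7, 6.1]
grip_width: 0.0106
```

```bash
python3 - <<'E'
from h import *
look("g4");edges("g4")
E
```

```text
5.675 5.775 eff5 [np.float64(-0.284), np.float64(-0.267), np.float64(-0.265)] tz [np.float64(-0.246), np.float64(-0.244), np.float64(-0.285)] yaw [np.float64(0.1804), np.float64(0.1803), np.float64(0.1803)] q6 [np.float64(-0.5011), np.float64(-0.5011), np.float64(-0.5011)] F [-6.7 -0.2  6.5] gw 0.0109 [ 0.5592 -0.1126  0.1359]
[[np.float64(274.5), np.float64(274.5)], [np.float64(274.5), np.float64(274.57)], [np.float64(274.49), np.float64(274.58)]]
```

>>> servo_tool(travel=[[0, 0, 0], [0, 0, 0], [0, 0, 0]], roll=[0, 0, 0])

```text
t: 6.2
tcp_pos: [0.5592, -0.1126, 0.1359]
tool_rot: [-2.01, -2.41, 0.004]
contact_force: [-7.1, 0.3, 5.9]
grip_width: 0.0111
```

```bash
python3 - <<'E'
from h import *
look("g5");edges("g5")
E
```

```text
6.2 6.3 eff5 [np.float64(-0.266), np.float64(-0.266), np.float64(-0.266)] tz [np.float64(-0.254), np.float64(-0.246), np.float64(-0.283)] yaw [np.float64(0.1803), np.float64(0.1803), np.float64(0.1803)] q6 [np.float64(-0.501), np.float64(-0.5011), np.float64(-0.5011)] F [-6.4 -0.3  6.1] gw 0.0108 [ 0.5592 -0.1126  0.1359]
[[np.float64(274.49), np.float64(274.58)], [np.float64(274.49), np.float64(274.54)], [np.float64(274.5), np.float64(274.55)]]
```

>>> servo_tool(travel=[[0, 0, 0], [0, 0, 0], [0, 0, 0]], roll=[-0.03, -0.05, -0.05])

```text
t: 6.72
tcp_pos: [0.5591, -0.1126, 0.1359]
tool_rot: [-1.949, -2.459, 0.004]
contact_force: [-6.5, -0.7, 8.0]
grip_width: 0.011
```

```bash
python3 - <<'E'
from h import *
look("g6");edges("g6")
E
```

```text
6.725 6.825 eff5 [np.float64(-0.286), np.float64(-0.269), np.float64(-0.267)] tz [np.float64(-0.272), np.float64(-0.283), np.float64(-0.267)] yaw [np.float64(0.2303), np.float64(0.2303), np.float64(0.2303)] q6 [np.float64(-0.5511), np.float64(-0.551), np.float64(-0.551)] F [-6.9  0.   7.2] gw 0.0107 [ 0.5591 -0.1126  0.1359]
[[np.float64(274.5), np.float64(274.54)], [np.float64(274.5), np.float64(274.58)], [np.float64(274.5), np.float64(274.54)]]
```

>>> servo_tool(travel=[[0, 0, 0], [0, 0, 0]], roll=[0, 0])

```text
t: 7.12
tcp_pos: [0.5591, -0.1126, 0.1359]
tool_rot: [-1.949, -2.459, 0.004]
contact_force: [-6.5, -0.3, 7.0]
grip_width: 0.0106
```

```bash
python3 - <<'E'
from h import *
look("g7");edges("g7")
E
```

```text
7.125 7.225 eff5 [np.float64(-0.268), np.float64(-0.268), np.float64(-0.268)] tz [np.float64(-0.229), np.float64(-0.194), np.float64(-0.22)] yaw [np.float64(0.2304), np.float64(0.2303), np.float64(0.2303)] q6 [np.float64(-0.551), np.float64(-0.551), np.float64(-0.551)] F [-6.9 -0.4  7.1] gw 0.0108 [ 0.5591 -0.1126  0.1359]
[[np.float64(274.51), np.float64(274.58)], [np.float64(274.5), np.float64(274.52)], [np.float64(274.5), np.float64(274.54)]]
```

>>> servo_tool(travel=[[0, 0, 0], [0, 0, 0], [0, 0, 0], [0, 0, 0]], roll=[-0.03, -0.05, -0.05, -0.05])

```text
t: 7.78
tcp_pos: [0.559, -0.1126, 0.1359]
tool_rot: [-1.887, -2.507, 0.004]
contact_force: [-7.6, -0.1, 7.9]
grip_width: 0.0112
```

```bash
python3 - <<'E'
from h import *
look("g8");edges("g8")
E
```

```text
7.775 7.875 eff5 [np.float64(-0.27), np.float64(-0.27), np.float64(-0.27)] tz [np.float64(-0.238), np.float64(-0.267), np.float64(-0.296)] yaw [np.float64(0.2804), np.float64(0.2803), np.float64(0.2804)] q6 [np.float64(-0.601), np.float64(-0.601), np.float64(-0.601)] F [-7.1 -0.3  7.1] gw 0.0107 [ 0.559  -0.1126  0.1359]
[[np.float64(274.5), np.float64(274.59)], [np.float64(274.49), np.float64(274.54)], [np.float64(274.49), np.float64(274.58)]]
```

>>> servo_tool(travel=[[0, 0, 0], [0, 0, 0]], roll=[0, 0])

```text
t: 8.18
tcp_pos: [0.559, -0.1126, 0.1359]
tool_rot: [-1.887, -2.507, 0.004]
contact_force: [-6.8, 0.1, 6.8]
grip_width: 0.0106
```

```bash
python3 - <<'E'
from h import *
look("g9");edges("g9")
E
```

```text
8.175 8.275 eff5 [np.float64(-0.27), np.float64(-0.27), np.float64(-0.27)] tz [np.float64(-0.297), np.float64(-0.278), np.float64(-0.286)] yaw [np.float64(0.2804), np.float64(0.2804), np.float64(0.2804)] q6 [np.float64(-0.601), np.float64(-0.6011), np.float64(-0.601)] F [-6.8  0.3  7. ] gw 0.0109 [ 0.559  -0.1126  0.1359]
[[np.float64(274.5), np.float64(274.56)], [np.float64(274.5), np.float64(274.61)], [np.float64(274.49), np.float64(274.5)]]
```

View pics/g9_c.png

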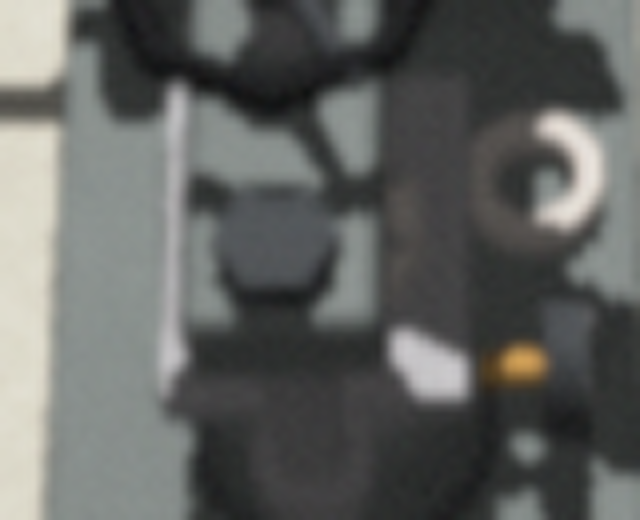

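Unchanged: the platen's lit lower edge is still at about row 274.5. Opened 0.36 rad so far; continuing.

>>> servo_tool(travel=[[0, 0, 0], [0, 0, 0], [0, 0, 0], [0, 0, 0]], roll=[-0.03, -0.05, -0.05, -0.05])

```text
t: 8.82
tcp_pos: [0.5589, -0.1126, 0.1359]
tool_rot: [-1.824, -2.553, 0.004]
contact_force: [-7.5, -0.4, 7.3]
grip_width: 0.0108
```

```bash
python3 - <<'E'
from h import *
look("g10");edges("g10")
E
```

```text
8.825 8.925 eff5 [np.float64(-0.273), np.float64(-0.273), np.float64(-0.273)] tz [np.float64(-0.237), np.float64(-0.278), np.float64(-0.248)] yaw [np.float64(0.3304), np.float64(0.3304), np.float64(0.3304)] q6 [np.float64(-0.651), np.float64(-0.651), np.float64(-0.651)] F [-7.4 -0.4  7.5] gw 0.0107 [ 0.5589 -0.1127  0.1359]
[[np.float64(274.52), np.float64(274.58)], [np.float64(274.52), np.float64(274.58)], [np.float64(274.51), np.float64(274.54)]]
```

>>> servo_tool(travel=[[0, 0, 0], [0, 0, 0]], roll=[0, 0])

```text
t: 9.22
tcp_pos: [0.5589, -0.1126, 0.1359]
tool_rot: [-1.824, -2.553, 0.004]
contact_force: [-7.1, -0.3, 6.9]
grip_width: 0.0107
```

```bash
python3 - <<'E'
from h import *
look("g11");edges("g11")
E
```

```text
9.225 9.325 eff5 [np.float64(-0.273), np.float64(-0.273), np.float64(-0.273)] tz [np.float64(-0.265), np.float64(-0.225), np.float64(-0.283)] yaw [np.float64(0.3304), np.float64(0.3304), np.float64(0.3304)] q6 [np.float64(-0.651), np.float64(-0.6511), np.float64(-0.651)] F [-7.9 -0.3  7. ] gw 0.0104 [ 0.5589 -0.1126  0.1359]
[[np.float64(274.51), np.float64(274.59)], [np.float64(274.52), np.float64(274.57)], [np.float64(274.51), np.float64(274.58)]]
```

>>> servo_tool(travel=[[0, 0, 0], [0, 0, 0], [0, 0, 0]], roll=[-0.03, -0.05, -0.05])

```text
t: 9.75
tcp_pos: [0.5588, -0.1127, 0.1359]
tool_rot: [-1.759, -2.598, 0.004]
contact_force: [-7.4, -0.3, 7.4]
grip_width: 0.0109
```

```bash
python3 - <<'E'
from h import *
look("g12");edges("g12")
E
```

```text
9.75 9.85 eff5 [np.float64(-0.294), np.float64(-0.277), np.float64(-0.275)] tz [np.float64(-0.257), np.float64(-0.199), np.float64(-0.266)] yaw [np.float64(0.3804), np.float64(0.3804), np.float64(0.3804)] q6 [np.float64(-0.7011), np.float64(-0.701), np.float64(-0.701)] F [-8.   0.   7.4] gw 0.0109 [ 0.5588 -0.1127  0.1359]
[[np.float64(274.54), np.float64(274.52)], [np.float64(274.54), np.float64(274.54)], [np.float64(274.54), np.float64(274.54)]]
```

>>> servo_tool(travel=[[0, 0, 0], [0, 0, 0]], roll=[0, 0])

```text
t: 10.15
tcp_pos: [0.5589, -0.1127, 0.1359]
tool_rot: [-1.759, -2.598, 0.004]
contact_force: [-7.7, -1.0, 6.7]
grip_width: 0.0109
```

```bash
python3 - <<'E'
from h import *
look("g13");edges("g13")
E
```

```text
10.15 10.25 eff5 [np.float64(-0.276), np.float64(-0.276), np.float64(-0.276)] tz [np.float64(-0.259), np.float64(-0.255), np.float64(-0.23)] yaw [np.float64(0.3804), np.float64(0.3804), np.float64(0.3804)] q6 [np.float64(-0.701), np.float64(-0.7011), np.float64(-0.701)] F [-7.7 -0.3  7. ] gw 0.0109 [ 0.5588 -0.1127  0.1359]
[[np.float64(274.54), np.float64(274.56)], [np.float64(274.55), np.float64(274.5)], [np.float64(274.55), np.float64(274.54)]]
```

>>> servo_tool(travel=[[0, 0, 0], [0, 0, 0], [0, 0, 0]], roll=[-0.03, -0.05, -0.05])

```text
t: 10.68
tcp_pos: [0.5587, -0.1127, 0.1359]
tool_rot: [-1.693, -2.641, 0.004]
contact_force: [-7.5, -0.1, 7.3]
grip_width: 0.0106
```

```bash
python3 - <<'E'
from h import *
look("g14");edges("g14")
E
```

```text
10.675 10.775 eff5 [np.float64(-0.296), np.float64(-0.279), np.float64(-0.277)] tz [np.float64(-0.278), np.float64(-0.309), np.float64(-0.313)] yaw [np.float64(0.4305), np.float64(0.4304), np.float64(0.4304)] q6 [np.float64(-0.7511), np.float64(-0.751), np.float64(-0.751)] F [-8.2 -0.3  7.9] gw 0.0107 [ 0.5587 -0.1127  0.1359]
[[np.float64(274.71), np.float64(275.87)], [np.float64(274.75), np.float64(275.93)], [np.float64(274.78), np.float64(275.95)]]
```

>>> servo_tool(travel=[[0, 0, 0], [0, 0, 0]], roll=[0, 0])

```text
t: 11.08
tcp_pos: [0.5587, -0.1128, 0.1359]
tool_rot: [-1.693, -2.641, 0.004]
contact_force: [-8.5, 0.4, 7.6]
grip_width: 0.011
```

```bash
python3 - <<'E'
from h import *
look("g15");edges("g15")
E
```

```text
11.075 11.175 eff5 [np.float64(-0.278), np.float64(-0.278), np.float64(-0.278)] tz [np.float64(-0.258), np.float64(-0.318), np.float64(-0.3)] yaw [np.float64(0.4304), np.float64(0.4305), np.float64(0.4304)] q6 [np.float64(-0.751), np.float64(-0.751), np.float64(-0.751)] F [-8.2  0.1  7.5] gw 0.0109 [ 0.5587 -0.1127  0.1359]
[[np.float64(275.06), np.float64(276.2)], [np.float64(275.17), np.float64(276.33)], [np.float64(275.27), np.float64(276.14)]]
```

>>> servo_tool(travel=[[0, 0, 0], [0, 0, 0], [0, 0, 0], [0, 0, 0], [0, 0, 0]], roll=[0, 0, 0, 0, 0])

```text
t: 11.85
tcp_pos: [0.5588, -0.1127, 0.1359]
tool_rot: [-1.693, -2.641, 0.004]
contact_force: [-7.6, -1.2, 7.8]
grip_width: 0.0108
```

```bash
python3 - <<'E'
from h import *
look("g16");edges("g16")
E
```

```text
11.85 11.95 eff5 [np.float64(-0.277), np.float64(-0.277), np.float64(-0.277)] tz [np.float64(-0.305), np.float64(-0.262), np.float64(-0.306)] yaw [np.float64(0.4304), np.float64(0.4304), np.float64(0.4304)] q6 [np.float64(-0.751), np.float64(-0.751), np.float64(-0.751)] F [-7.9 -0.7  7.3] gw 0.0108 [ 0.5587 -0.1127  0.1359]
[[np.float64(275.93), None], [np.float64(275.95), np.float64(276.94)], [np.float64(275.98), np.float64(276.94)]]
```

>>> servo_tool(travel=[[0, 0, 0], [0, 0, 0], [0, 0, 0], [0, 0, 0], [0, 0, 0]], roll=[0, 0, 0, 0, 0])

```text
t: 12.62
tcp_pos: [0.5587, -0.1127, 0.1359]
tool_rot: [-1.693, -2.641, 0.004]
contact_force: [-7.5, -0.4, 8.5]
grip_width: 0.0108
```

```bash
python3 - <<'E'
from h import *
look("g17");edges("g17")
E
```

```text
12.625 12.725 eff5 [np.float64(-0.277), np.float64(-0.277), np.float64(-0.277)] tz [np.float64(-0.294), np.float64(-0.321), np.float64(-0.284)] yaw [np.float64(0.4305), np.float64(0.4304), np.float64(0.4305)] q6 [np.float64(-0.751), np.float64(-0.751), np.float64(-0.751)] F [-7.8  0.1  7.6] gw 0.0108 [ 0.5587 -0.1127  0.1359]
[[np.float64(276.73), None], [np.float64(276.78), None], [np.float64(276.85), None]]
```

View pics/g17_c.png

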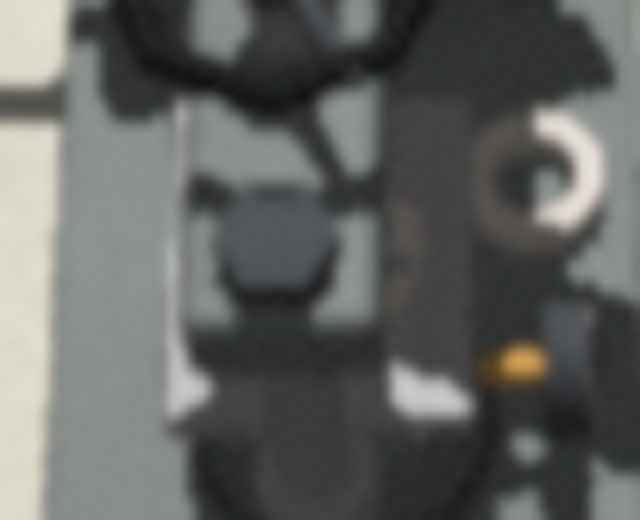

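>>> servo_tool(travel=[[0, 0, 0], [0, 0, 0], [0, 0, 0], [0, 0, 0], [0, 0, 0]], roll=[0, 0, 0, 0, 0])

```text
t: 13.4
tcp_pos: [0.5587, -0.1127, 0.1359]
tool_rot: [-1.693, -2.641, 0.004]
contact_force: [-8.0, 0.3, 8.3]
grip_width: 0.0109
```

>>> servo_tool(travel=[[0, 0, 0], [0, 0, 0], [0, 0, 0], [0, 0, 0], [0, 0, 0]], roll=[0, 0, 0, 0, 0])

```text
t: 14.02
tcp_pos: [0.5587, -0.1127, 0.1359]
tool_rot: [-1.693, -2.641, 0.004]
contact_force: [-8.3, -0.8, 8.3]
grip_width: 0.0108
```

```bash
python3 - <<'E'
from h import *
look("g18");edges("g18")
E
```

```text
14.025 14.125 eff5 [np.float64(-0.277), np.float64(-0.277), np.float64(-0.277)] tz [np.float64(-0.259), np.float64(-0.321), np.float64(-0.334)] yaw [np.float64(0.4304), np.float64(0.4304), np.float64(0.4304)] q6 [np.float64(-0.751), np.float64(-0.751), np.float64(-0.7511)] F [-8.5 -0.2  7.5] gw 0.0107 [ 0.5588 -0.1127  0.1359]
[[np.float64(278.0), None], [np.float64(278.08), None], [np.float64(278.16), None]]
```

>>> servo_tool(travel=[[0, 0, 0], [0, 0, 0], [0, 0, 0], [0, 0, 0], [0, 0, 0]], roll=[0, 0, 0, 0, 0])

```text
t: 14.8
tcp_pos: [0.5587, -0.1127, 0.1359]
tool_rot: [-1.693, -2.641, 0.004]
contact_force: [-8.5, -1.0, 7.2]
grip_width: 0.0105
```

>>> servo_tool(travel=[[0, 0, 0], [0, 0, 0], [0, 0, 0], [0, 0, 0], [0, 0, 0]], roll=[0, 0, 0, 0, 0])

```text
t: 15.42
tcp_pos: [0.5587, -0.1127, 0.1359]
tool_rot: [-1.693, -2.641, 0.004]
contact_force: [-7.1, 0.0, 7.5]
grip_width: 0.0112
```

```bash
python3 - <<'E'
from h import *
look("g19");edges("g19")
E
```

```text
15.425 15.525 eff5 [np.float64(-0.257), np.float64(-0.256), np.float64(-0.255)] tz [np.float64(-0.267), np.float64(-0.226), np.float64(-0.251)] yaw [np.float64(0.4305), np.float64(0.4305), np.float64(0.4305)] q6 [np.float64(-0.7511), np.float64(-0.7511), np.float64(-0.7511)] F [-7.3 -0.2  7.7] gw 0.0111 [ 0.5587 -0.1127  0.1359]
[[np.float64(279.17), None], [np.float64(279.24), None], [np.float64(279.29), None]]
```

>>> servo_tool(travel=[[0, 0, 0], [0, 0, 0], [0, 0, 0], [0, 0, 0], [0, 0, 0]], roll=[0, 0, 0, 0, 0])

```text
t: 16.2
tcp_pos: [0.5587, -0.1127, 0.1359]
tool_rot: [-1.693, -2.641, 0.004]
contact_force: [-7.9, 0.3, 7.6]
grip_width: 0.0108
```

>>> servo_tool(travel=[[0, 0, 0], [0, 0, 0], [0, 0, 0], [0, 0, 0], [0, 0, 0]], roll=[0, 0, 0, 0, 0])

```text
t: 16.82
tcp_pos: [0.5587, -0.1127, 0.1359]
tool_rot: [-1.693, -2.641, 0.004]
contact_force: [-6.7, -1.1, 7.8]
grip_width: 0.0107
```

```bash
python3 - <<'E'
from h import *
look("g20");edges("g20")
E
```

```text
16.825 16.925 eff5 [np.float64(-0.227), np.float64(-0.226), np.float64(-0.225)] tz [np.float64(-0.199), np.float64(-0.23), np.float64(-0.201)] yaw [np.float64(0.4306), np.float64(0.4306), np.float64(0.4307)] q6 [np.float64(-0.7512), np.float64(-0.7511), np.float64(-0.7512)] F [-7.4 -0.7  8.2] gw 0.0107 [ 0.5587 -0.1127  0.1359]
[[None, None], [None, None], [None, None]]
```

View pics/g20_c.png

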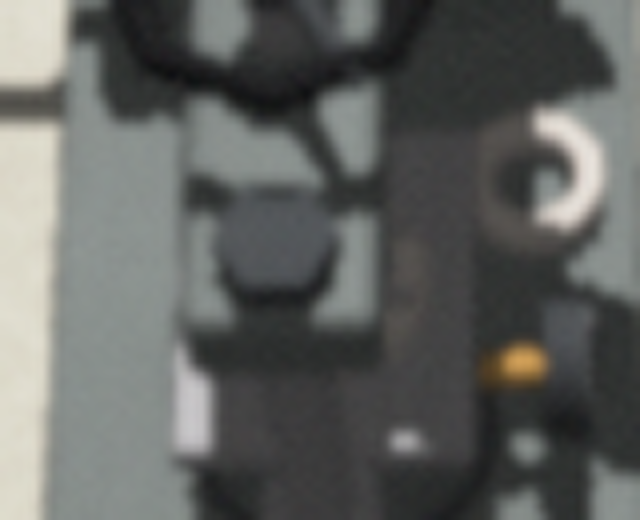

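```bash
cat >> h.py <<'E'
def edge2(im):
    g=cv2.cvtColor(im,cv2.COLOR_BGR2GRAY).astype(float)
    p=g[268:295,263:266].mean(1);th=120
    k=[i for i in range(len(p)-1) if p[i]>=th>p[i+1]]
    return round(float(268+k[-1]+(p[k[-1]]-th)/(p[k[-1]]-p[k[-1]+1])),2) if k else None
def edges2(tag): print([edge2(cv2.imread(f"pics/{tag}_{i}.png")) for i in range(3)])
E
python3 - <<'E'
from h import *
for t in("g17","g18","g19","g20"): edges2(t)
E
```

```text
[274.69, 275.15, 275.51]
[277.69, 277.68, 277.69]
[279.84, 279.85, 279.89]
[281.32, 281.35, 281.38]
```

>>> servo_tool(travel=[[0, 0, 0], [0, 0, 0], [0, 0, 0], [0, 0, 0], [0, 0, 0]], roll=[0, 0, 0, 0, 0])

```text
t: 17.6
tcp_pos: [0.5588, -0.1127, 0.1359]
tool_rot: [-1.693, -2.641, 0.004]
contact_force: [-9.3, 0.2, 7.4]
grip_width: 0.0107
```

```bash
python3 - <<'E'
from h import *
look("g21");edges2("g21")
E
```

```text
17.6 17.7 eff5 [np.float64(-0.211), np.float64(-0.21), np.float64(-0.208)] tz [np.float64(-0.228), np.float64(-0.123), np.float64(-0.25)] yaw [np.float64(0.4307), np.float64(0.4307), np.float64(0.4307)] q6 [np.float64(-0.7512), np.float64(-0.7513), np.float64(-0.7512)] F [-8.2 -0.3  7.1] gw 0.0108 [ 0.5587 -0.1127  0.1359]
[281.9, 281.97, 282.03]
```

>>> servo_tool(travel=[[0, 0, 0], [0, 0, 0], [0, 0, 0], [0, 0, 0], [0, 0, 0]], roll=[0, 0, 0, 0, 0])

```text
t: 18.38
tcp_pos: [0.5587, -0.1127, 0.1359]
tool_rot: [-1.693, -2.641, 0.004]
contact_force: [-8.4, 0.3, 7.6]
grip_width: 0.0107
```

>>> servo_tool(travel=[[0, 0, 0], [0, 0, 0], [0, 0, 0], [0, 0, 0], [0, 0, 0]], roll=[0, 0, 0, 0, 0])

```text
t: 19.0
tcp_pos: [0.5587, -0.1127, 0.1359]
tool_rot: [-1.693, -2.641, 0.004]
contact_force: [-7.7, 0.2, 7.3]
grip_width: 0.0111
```

```bash
python3 - <<'E'
from h import *
look("g22");edges2("g22")
E
```

```text
19.0 19.1 eff5 [np.float64(-0.2), np.float64(-0.2), np.float64(-0.2)] tz [np.float64(-0.255), np.float64(-0.235), np.float64(-0.192)] yaw [np.float64(0.4307), np.float64(0.4308), np.float64(0.4308)] q6 [np.float64(-0.7513), np.float64(-0.7513), np.float64(-0.7513)] F [-7.8 -0.5  7.3] gw 0.0108 [ 0.5587 -0.1127  0.1359]
[282.48, 282.49, 282.5]
```

>>> servo_tool(travel=[[0, 0, 0], [0, 0, 0], [0, 0, 0], [0, 0, 0], [0, 0, 0]], roll=[0, 0, 0, 0, 0])

```text
t: 19.77
tcp_pos: [0.5587, -0.1127, 0.1359]
tool_rot: [-1.693, -2.641, 0.004]
contact_force: [-8.0, -1.0, 7.9]
grip_width: 0.0107
```

```bash
python3 - <<'E'
from h import *
look("g23");edges2("g23")
E
```

```text
19.775 19.875 eff5 [np.float64(-0.2), np.float64(-0.2), np.float64(-0.2)] tz [np.float64(-0.175), np.float64(-0.159), np.float64(-0.185)] yaw [np.float64(0.4307), np.float64(0.4308), np.float64(0.4307)] q6 [np.float64(-0.7513), np.float64(-0.7513), np.float64(-0.7513)] F [-8.2 -0.2  7.7] gw 0.0107 [ 0.5587 -0.1128  0.1359]
[282.49, 282.49, 282.49]
```

View pics/g23_c.png

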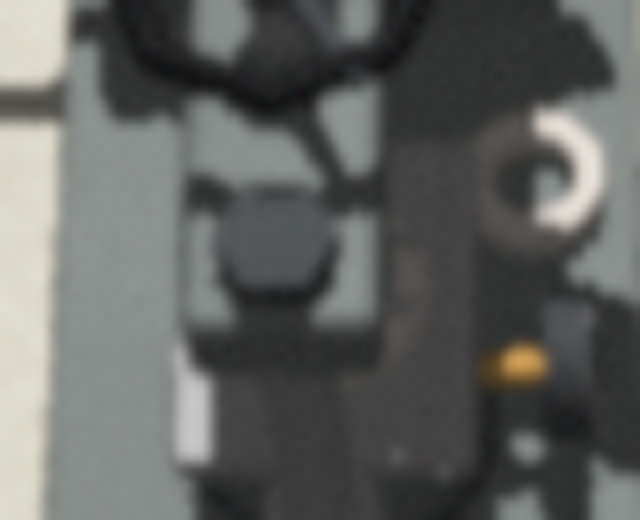

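>>> servo_tool(travel=[[0, 0, 0], [0, 0, 0], [0, 0, 0], [0, 0, 0], [0, 0, 0]], roll=[0.08, 0.17, 0.26, 0.35, 0.4])

```text
t: 20.55
tcp_pos: [0.5595, -0.1125, 0.1359]
tool_rot: [-2.185, -2.254, 0.004]
contact_force: [-4.2, 0.6, 6.7]
grip_width: 0.0109
```

```bash
cat >> h.py <<'E'
def feel():
    s=bot.read_state();M=R.from_rotvec(s['tool_rot']).as_matrix()
    print(round(s['t'],2),'eff5',round(s['effort'][5],4),'tz',round(s['wrist_torque'][2],3),'yaw',round(np.arctan2(M[1,1],M[0,1]),4),'q6',round(s['joint_positions'][5],4),'F',s['contact_force'].round(1))
E
python3 - <<'E'
from h import *
feel()
E
```

```text
20.55 eff5 0.0476 tz 0.256 yaw 0.0307 q6 -0.3509 F [-4.2  0.6  6.7]
```

>>> servo_tool(travel=[[0, 0, 0], [0, 0, 0], [0, 0, 0]], roll=[0.03, 0.06, 0.06])

```text
t: 20.92
tcp_pos: [0.5597, -0.1125, 0.1359]
tool_rot: [-2.251, -2.189, 0.003]
contact_force: [-4.4, -0.1, 5.2]
grip_width: 0.0107
```

```bash
python3 - <<'E'
from h import *
feel()
E
```

```text
20.93 eff5 0.1612 tz 0.173 yaw -0.028 q6 -0.2923 F [-4.4 -0.1  5.2]
```

>>> servo_tool(travel=[[0, 0, 0], [0, 0, 0], [0, 0, 0]], roll=[0.02, 0.04, 0.04])

```text
t: 21.3
tcp_pos: [0.5597, -0.1126, 0.1359]
tool_rot: [-2.294, -2.144, 0.003]
contact_force: [-5.0, 0.1, 6.1]
grip_width: 0.0107
```

```bash
python3 - <<'E'
from h import *
feel()
E
```

```text
21.3 eff5 0.1895 tz 0.187 yaw -0.0679 q6 -0.2524 F [-5.   0.1  6.1]
```

>>> servo_tool(travel=[[0, 0, 0], [0, 0, 0], [0, 0, 0], [0, 0, 0]], roll=[0.01, 0.02, 0.02, 0.02])

```text
t: 21.8
tcp_pos: [0.5598, -0.1126, 0.1359]
tool_rot: [-2.315, -2.121, 0.003]
contact_force: [-5.1, 1.5, 4.9]
grip_width: 0.011
```

```bash
python3 - <<'E'
from h import *
feel()
E
```

```text
21.8 eff5 0.201 tz 0.25 yaw -0.0877 q6 -0.2326 F [-5.1  1.5  4.9]
```

>>> servo_tool(travel=[[0, 0, 0], [0, 0, 0], [0, 0, 0], [0, 0, 0]], roll=[0.01, 0.02, 0.02, 0.02])

```text
t: 22.3
tcp_pos: [0.5598, -0.1126, 0.1359]
tool_rot: [-2.337, -2.098, 0.003]
contact_force: [-4.4, 0.4, 5.6]
grip_width: 0.0112
```

```bash
python3 - <<'E'
from h import *
feel()
E
```

```text
22.3 eff5 0.2048 tz 0.208 yaw -0.1077 q6 -0.2126 F [-4.4  0.4  5.6]
```

>>> servo_tool(travel=[[0, 0, 0], [0, 0, 0], [0, 0, 0], [0, 0, 0]], roll=[0.01, 0.02, 0.02, 0.02])

```text
t: 22.8
tcp_pos: [0.5599, -0.1126, 0.1359]
tool_rot: [-2.358, -2.074, 0.003]
contact_force: [-5.8, -0.2, 5.3]
grip_width: 0.0109
```

```bash
python3 - <<'E'
from h import *
feel()
E
```

```text
22.8 eff5 0.2065 tz 0.108 yaw -0.1277 q6 -0.1926 F [-5.8 -0.2  5.3]
```

>>> servo_tool(travel=[[0, 0, 0], [0, 0, 0], [0, 0, 0], [0, 0, 0]], roll=[0.015, 0.03, 0.03, 0.03])

```text
t: 23.3
tcp_pos: [0.5599, -0.1126, 0.1359]
tool_rot: [-2.389, -2.039, 0.003]
contact_force: [-5.0, -0.8, 4.5]
grip_width: 0.0106
```

```bash
python3 - <<'E'
from h import *
feel()
E
```

```text
23.3 eff5 0.1938 tz 0.113 yaw -0.1578 q6 -0.1626 F [-5.  -0.8  4.5]
```

>>> servo_tool(travel=[[0, 0, 0], [0, 0, 0], [0, 0, 0], [0, 0, 0]], roll=[0.015, 0.03, 0.03, 0.03])

```text
t: 23.8
tcp_pos: [0.56, -0.1126, 0.1359]
tool_rot: [-2.419, -2.003, 0.003]
contact_force: [-4.7, 0.3, 4.6]
grip_width: 0.0106
```

```bash
python3 - <<'E'
from h import *
feel()
E
```

```text
23.8 eff5 0.1956 tz 0.217 yaw -0.1877 q6 -0.1326 F [-4.7  0.3  4.6]
```

>>> servo_tool(travel=[[0, 0, 0], [0, 0, 0], [0, 0, 0], [0, 0, 0]], roll=[0.015, 0.03, 0.03, 0.03])

```text
t: 24.3
tcp_pos: [0.5601, -0.1126, 0.1359]
tool_rot: [-2.449, -1.966, 0.003]
contact_force: [-4.9, 0.0, 5.1]
grip_width: 0.0107
```

```bash
python3 - <<'E'
from h import *
feel()
E
```

```text
24.3 eff5 0.1974 tz 0.243 yaw -0.2179 q6 -0.1024 F [-4.9  0.   5.1]
```

>>> servo_tool(travel=[[0, 0, 0], [0, 0, 0], [0, 0, 0], [0, 0, 0]], roll=[0.015, 0.03, 0.03, 0.03])

```text
t: 24.8
tcp_pos: [0.5601, -0.1126, 0.1359]
tool_rot: [-2.478, -1.929, 0.002]
contact_force: [-4.0, 0.1, 4.7]
grip_width: 0.0109
```

```bash
python3 - <<'E'
from h import *
feel()
E
```

```text
24.8 eff5 0.2005 tz 0.195 yaw -0.2479 q6 -0.0724 F [-4.   0.1  4.7]
```

>>> servo_tool(travel=[[0, 0, 0], [0, 0, 0], [0, 0, 0], [0, 0, 0]], roll=[0.015, 0.03, 0.03, 0.03])

```text
t: 25.3
tcp_pos: [0.5602, -0.1126, 0.1359]
tool_rot: [-2.507, -1.892, 0.002]
contact_force: [-4.9, 0.0, 5.2]
grip_width: 0.0111
```

```bash
python3 - <<'E'
from h import *
feel()
E
```

```text
25.3 eff5 0.2028 tz 0.256 yaw -0.2781 q6 -0.0423 F [-4.9  0.   5.2]
```

>>> servo_tool(travel=[[0, 0, 0], [0, 0, 0], [0, 0, 0], [0, 0, 0]], roll=[0.015, 0.03, 0.03, 0.03])

```text
t: 25.8
tcp_pos: [0.5602, -0.1127, 0.1359]
tool_rot: [-2.536, -1.854, 0.002]
contact_force: [-4.7, 0.3, 5.1]
grip_width: 0.0106
```

```bash
python3 - <<'E'
from h import *
feel()
E
```

```text
25.8 eff5 0.2079 tz 0.264 yaw -0.3082 q6 -0.0122 F [-4.7  0.3  5.1]
```

>>> servo_tool(travel=[[0, 0, 0], [0, 0, 0], [0, 0, 0], [0, 0, 0]], roll=[0.015, 0.03, 0.03, 0.03])

```text
t: 26.3
tcp_pos: [0.5603, -0.1126, 0.136]
tool_rot: [-2.563, -1.816, 0.002]
contact_force: [-3.4, 0.4, 4.1]
grip_width: 0.0108
```

```bash
python3 - <<'E'
from h import *
feel()
E
```

```text
26.3 eff5 0.2096 tz 0.223 yaw -0.3381 q6 0.0178 F [-3.4  0.4  4.1]
```

>>> servo_tool(travel=[[0, 0, 0], [0, 0, 0], [0, 0, 0], [0, 0, 0]], roll=[0.015, 0.03, 0.03, 0.03])

```text
t: 26.8
tcp_pos: [0.5604, -0.1127, 0.1359]
tool_rot: [-2.59, -1.777, 0.002]
contact_force: [-4.3, -0.3, 5.6]
grip_width: 0.0108
```

```bash
python3 - <<'E'
from h import *
feel()
E
```

```text
26.8 eff5 0.2136 tz 0.2 yaw -0.3683 q6 0.0478 F [-4.3 -0.3  5.6]
```

>>> servo_tool(travel=[[0, 0, 0], [0, 0, 0], [0, 0, 0], [0, 0, 0]], roll=[0.015, 0.03, 0.03, 0.03])

```text
t: 27.3
tcp_pos: [0.5604, -0.1127, 0.136]
tool_rot: [-2.617, -1.738, 0.002]
contact_force: [-3.1, -0.5, 6.6]
grip_width: 0.0106
```

```bash
python3 - <<'E'
from h import *
feel()
E
```

```text
27.3 eff5 0.2309 tz 0.221 yaw -0.3982 q6 0.0778 F [-3.1 -0.5  6.6]
```

>>> servo_tool(travel=[[0, 0, 0], [0, 0, 0], [0, 0, 0], [0, 0, 0]], roll=[0.015, 0.03, 0.03, 0.03])

```text
t: 27.8
tcp_pos: [0.5605, -0.1128, 0.1359]
tool_rot: [2.643, 1.699, -0.002]
contact_force: [-2.6, -0.9, 4.3]
grip_width: 0.011
```

```bash
python3 - <<'E'
from h import *
feel()
E
```

```text
27.8 eff5 0.2598 tz 0.269 yaw -0.4282 q6 0.1078 F [-2.6 -0.9  4.3]
```

>>> servo_tool(travel=[[0, 0, 0], [0, 0, 0], [0, 0, 0], [0, 0, 0]], roll=[0.01, 0.02, 0.02, 0.02])

```text
t: 28.3
tcp_pos: [0.5605, -0.1128, 0.1359]
tool_rot: [2.659, 1.672, -0.002]
contact_force: [-3.9, -0.2, 5.6]
grip_width: 0.0112
```

```bash
python3 - <<'E'
from h import *
feel()
cv2.imwrite(f"pics/wrist5.png",cams.get_image("wrist")[:,:,::-1])
feel()
E
```

```text
28.3 eff5 0.2967 tz 0.322 yaw -0.448 q6 0.1276 F [-3.9 -0.2  5.6]
28.35 eff5 0.2969 tz 0.323 yaw -0.4481 q6 0.1277 F [-3.9 -0.2  4.9]
```

View pics/wrist5.png

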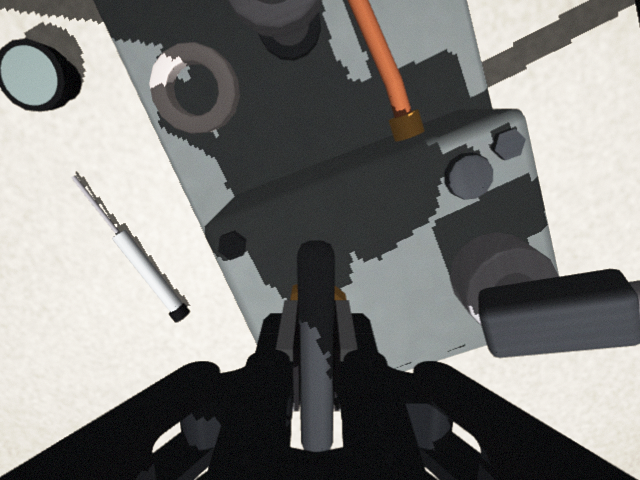

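>>> servo_tool(travel=[[0, 0, 0], [0, 0, 0], [0, 0, 0], [0, 0, 0]], roll=[0.01, 0.02, 0.02, 0.02])

```text
t: 28.85
tcp_pos: [0.5605, -0.1128, 0.1359]
tool_rot: [2.676, 1.646, -0.002]
contact_force: [-3.9, 0.2, 4.9]
grip_width: 0.0109
```

```bash
python3 - <<'E'
from h import *
feel()
E
```

```text
28.85 eff5 0.3221 tz 0.324 yaw -0.468 q6 0.1477 F [-3.9  0.2  4.9]
```

>>> servo_tool(travel=[[0, 0, 0], [0, 0, 0], [0, 0, 0], [0, 0, 0]], roll=[0.01, 0.02, 0.02, 0.02])

```text
t: 29.35
tcp_pos: [0.5606, -0.1128, 0.1359]
tool_rot: [2.692, 1.619, -0.002]
contact_force: [-2.8, 0.3, 5.1]
grip_width: 0.0107
```

```bash
python3 - <<'E'
from h import *
feel()
for i in range(3): cams.get_image("scene"); feel()
E
```

```text
29.35 eff5 0.3505 tz 0.401 yaw -0.4879 q6 0.1676 F [-2.8  0.3  5.1]
29.4 eff5 0.3507 tz 0.404 yaw -0.4879 q6 0.1676 F [-3.  -0.1  4.3]
29.45 eff5 0.3508 tz 0.292 yaw -0.4879 q6 0.1676 F [-3.5 -1.1  4.6]
29.5 eff5 0.3508 tz 0.319 yaw -0.4879 q6 0.1676 F [-3.7  0.1  5.4]
```

>>> servo_tool(travel=[[0, 0, 0], [0, 0, 0], [0, 0, 0], [0, 0, 0]], roll=[0, 0, 0, 0], gripper=0.32)

```text
t: 30.0
tcp_pos: [0.5608, -0.1125, 0.1352]
tool_rot: [-2.693, -1.617, -0.0]
contact_force: [0.3, -0.3, 0.6]
grip_width: 0.028
```

```bash
python3 - <<'E'
from h import *
feel()
cv2.imwrite(f"pics/wrist6.png",cams.get_image("wrist")[:,:,::-1])
E
```

```text
30.0 eff5 0.0007 tz 0.013 yaw -0.4891 q6 0.1683 F [ 0.3 -0.3  0.6]
```

View pics/wrist6.png

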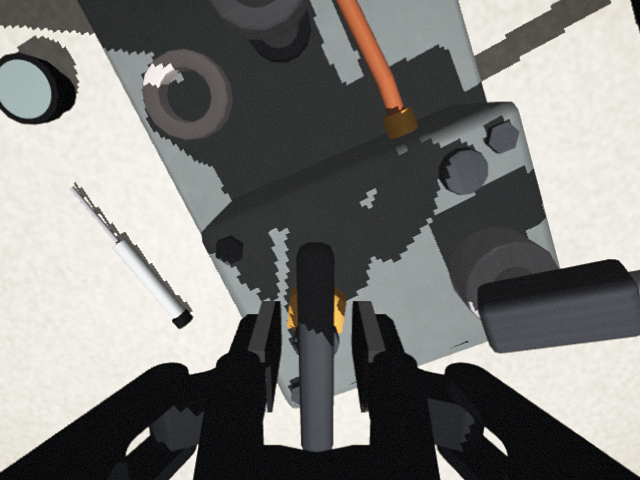

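>>> servo_tool(travel=[[0, 0, -1.5], [0, 0, -4], [0, 0, -8], [0, 0, -12], [0, 0, -12]], roll=[0, 0, 0, 0, 0])

```text
t: 30.68
tcp_pos: [0.5638, -0.1135, 0.2616]
tool_rot: [2.686, 1.613, 0.011]
contact_force: [0.1, -0.1, 0.0]
grip_width: 0.0274
```

```bash
python3 - <<'E'
from h import *
feel();s=bot.read_state()
cv2.imwrite(f"pics/wrist7.png",cams.get_image("wrist")[:,:,::-1])
look("h0")
im=cv2.imread("pics/h0_2.png")[165:325,235:345];cv2.imwrite("pics/h0z.png",cv2.resize(im,None,fx=3.7,fy=3.7,interpolation=cv2.INTER_CUBIC))
E
```

```text
30.68 eff5 -0.0001 tz 0.007 yaw -0.489 q6 0.1682 F [ 0.1 -0.1  0. ]
30.725 30.825 eff5 [np.float64(0.0), np.float64(0.0), np.float64(0.0)] tz [np.float64(-0.011), np.float64(0.045), np.float64(-0.006)] yaw [np.float64(-0.489), np.float64(-0.489), np.float64(-0.489)] q6 [np.float64(0.1682), np.float64(0.1682), np.float64(0.1682)] F [-0.2 -0.1 -0.2] gw 0.0275 [ 0.5603 -0.1124  0.255 ]
```

View pics/wrist7.png

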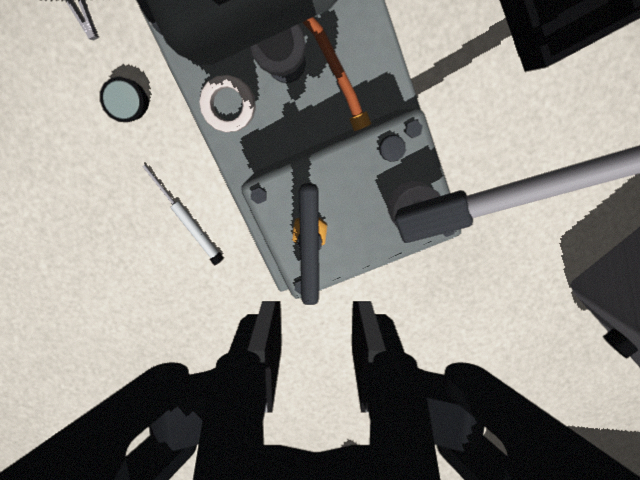

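View pics/h0z.png

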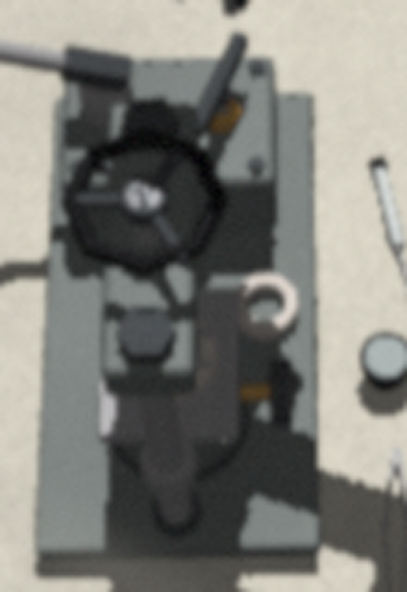

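The wrist image shows the handle (bar from (309,187) to (309,302)) where I left it. The gripper is clear of it, and the loose items are undisturbed. The scene image shows the platen down on the cylinder, with its lower edge at crop row 437.

```bash
python3 - <<'E'
from h import *
s=bot.read_state();print(s['t'],s['joint_velocities'].round(4))
print(bot.hand_in())
E
```

```text
30.875 [ 0.0019  0.0143  0.0116 -0.0019 -0.0022  0.0007]
the job is handed in; nothing more can be done
None
```

The job is done and handed in at about 31 s: the platen is fully down, the valve is snug on its seat, and the gripper is clear of everything.

- **Opening:** I gripped the T-handle over its spindle and turned it anticlockwise in steps of about 0.05 rad. The platen began to move at about 0.5 rad. It sank at about 6 mm/s on average, the fastest short reading being roughly 10 mm/s. It stopped about 40 mm lower, and the platen's edge stayed still in the image for the next 0.8 s.
- **Closing:** I turned it clockwise in small steps. Running effort just before the seat was about 0.21–0.225 N m. The seat was felt about 0.3 rad past the starting position, and I stopped at 0.35 N m. That is about 0.13–0.14 N m above running, inside the 0.1–0.2 snug range.
- **Last checks:** After release the tool forces read close to zero. The handle stayed where I left it, and the press, screwdriver, loupe, tweezers and ring looked undisturbed in the pictures. I did not check the movement holder, dust dome and oil pots again, but the arm worked well away from them.
- **What disagreed:**
  - The top camera put the handle about 5 mm from where the wrist camera did. I used the wrist camera, and the grip held without slipping.
  - The effort on the seat rose more slowly than stated, about 0.07 instead of 0.1 N m per 0.05 rad. Judged by the angle turned past the seat, the rise would be nearer 0.2 N m, the top of the snug range.

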